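# Check the gate gap of a film coater with a taper gauge

## Robot

A 6-joint arm with a two-finger parallel gripper is mounted at the origin on a cart in front of the work surface, level with it; the furniture and walls round the work are solid. World frame = base frame: x ahead of the robot, y to its left, z up, the work surface at z = 0. Lengths are in m, angles in rad, forces in N, time in s.
With the tool pointing down it reaches from about 0.25 to 0.725 m from the base axis. Payload 4 kg.
Tool frame: the origin (TCP) lies midway between the tips of the shut fingers; the grasp point (between the pads) lies 19 mm behind it; z points along the fingers, y is the line along which they close (so a half turn about z gives the same grasp; the last joint's range is limited). The gripper opens to 85 mm and grips with 20 to 120 N. Pads are 22 mm wide; open, the fingers measure 114 mm over their backs; the gripper's body (76 mm by 85 mm) begins 54 mm behind the grasp point. The pads swing forward as they close: fully open they stand 13 mm farther back than shut.
Start: joints at [1.312, 0.241, 0.005, 1.335, 0, 1.571], TCP at [0.128, 0.483, 0.197] pointing down, gripper open.
Joint ranges: [-2.72, 2.72], [-1.05, 1.87], [-1.09, 1.28], [-1.99, 2.15], [-1.42, 1.44], [-3.14, 3.14]. Speed limits (rad/s): [2.79, 2.79, 3.14, 3.14, 3.14, 3.14].

## Interface

Orientations are given as a unit quaternion [x, y, z, w].
In Python, from workcell import get_obs, camera, job_done, silhouettes gives the robot as it stands. The module is installed in compiled form; this text tells all that it offers.
- The arm moves only by the tool drive_tool, never from a script. Its argument "increments" is a list of rows, each a list of 3 entries, a list of its own where there are three numbers: the shift along the world's x, y, z in mm, then the turn, a rotation vector about the world's x, y, z in degrees, then the opening, from 0 (shut) to 1 (fully open). A call has 1 to 8 rows; each row shifts and turns the commanded pose from where the row before left it; what a row does not reach is not made up. A row lasts 1/12 s, in which the tool goes at most 41.7 mm and 7.16 degrees, less where a joint would pass 70% of its speed; a pose out of reach is approached as far as the arm can. A call is refused whole if a number of a shift passes 41.7 or a number of a turn 7.16, either way. A call with a gripper value outside its range is refused whole. The fingers move at their own pace and stop on an object; the grip force is fixed at half the most. Time passes only in rows, so rows that do not move let the fingers close. It gives the time, the measured TCP pose, the force, the opening and the grip force at its end, in the units of the state.
- get_obs(): the state, without advancing time (a new reading comes with each control period).
- camera(name): name is "scene" or "top" or "wrist"; returns a dict with "image" (384x512x3 uint8, red, green, blue), "K" (3x3 intrinsics, pixels), "view" (4x4, takes a point from world to camera coordinates). Camera axes: x right, y down, z forward; pixel columns grow to the right and rows downward; lengths in m; the calibration is good to about 2 mm. A picture is of the moment at which its call begins. There is no depth.
- job_done(): hands the job in; it is judged then, once.
Trained networks look in a picture, given as the dict that the camera call returned (one of the last four; its "shot" number tells which), for a name from the list of things; names that differ only in an ending like _2 or _b are one class to them, and where a whole thing is asked for, a point or a joint stands for the part that bears it (a point fixed in the world has none). Each returns a list of dicts, best first, with "conf" (0 to 1); they miss things now and then, are a little off and sometimes report something else, mostly with a low value. They report only what shows in the picture. A call takes as long as a camera call.
- silhouettes(query, picture): "region" (384x512 bool, what is visible of it) and "bbox" ([left, top, right, bottom] in pixels, round what is visible of it).
The state is a dict: "clock": time; "joint_pos": joint angles; "joint_vel": joint speeds; "tau": joint torques, N m; "eef_pos": TCP position; "tool_rot": TCP orientation; "ft_force": force on the tool from outside, world axes, zero at the start; "ft_torque": the same for the moment, N m; "grip_width": finger opening in m; "grasp_force": force on a finger pad.
Only numpy, scipy, OpenCV 4.12 (cv2) and the standard library are available. Lean on these libraries where they do the work, as an engineer would, in place of code of your own. Each camera call takes 0.05 s, during which the arm holds its last target. There are 200 camera calls.

## Task

Wind the winged key on top of the bench film coater clockwise, regripping it as needed, until it comes up against its stop and the gate is fully open. Then take the taper gauge by its black handle and slide its blade, flat on the bed, squarely under the gate until it drags snugly, without forcing it. Finish holding the gauge still at that depth so that the gap can be read: do not let go of it.

Things in the scene. Friction and masses are not known exactly. Their poses are not given: they have to be found in the camera images.
- coater: Bench film coater, fixed: grey base 244 x 116 mm (x -155 to +89) with the bed on it. Yoke over the bed: posts at y = +-46 mm (28 mm along x, 76 mm apart inside), bridge 32 mm along x, top 95 mm up. The gauge goes in from the -x end, moving along +x, centred on y = 0, under the gate. Origin: on the worktop straight below the key; z up.
- bed_mid (a point): Point on the top of the steel bed straight below the middle of the gate (coater x = 0, y = 0, 30 mm above the worktop); axes as the coater's.
- gate: Upright steel plate between the posts, x -6 to +6 mm, 73 mm along y, lower edge level; origin is the coater's, not on the plate. The key lifts it 1.2 mm a rad. Fully wound, the gap to the bed is 4.3 to 5.9 mm, different each time: that is what is gauged. A thicker piece pushed under it lifts it on its springs: 2.5 N at first, 12 N more a mm. Friction on gate and bed is about 0.6 each.
- key (a joint): Angle of the winged key, rad: 0 unwound, grows clockwise seen from above, stop at 3.4 (gate fully open). Starts at 0 to 0.6. Sprung: it resists more the further it is wound (0.10 to 0.15 N m), but a brake holds it where it is left.
- key_grip (a point): Middle of the winged key, on its upright axis, 121 mm above the worktop, the height to grip. The wing is a steel bar 42 mm long along this point's x, 9 mm thick along its y, 102 to 128 mm above the worktop (bridge top 95 mm, round collar 24 mm across to 98 mm). The point turns with the key; with the key at 0 its x lies along the coater's x.
- gauge: Taper gauge, loose on the worktop, about 120 g. Origin: underside, middle of handle; x to the blade's tip, z up. Handle: upright black block 50 (x) x 18 (y) x 34 mm high, taken across its 18 mm. Blade: steel wedge 22 mm wide, underside flat and level with the handle's, tip at x = +165 mm, 2.5 mm thick there and 0.05 mm more each mm back. It meets the gate with 36 to 68 mm past its near face.
- gauge_grip (a point): Point to grip on the gauge: middle of the handle, 24 mm above its underside; axes as the gauge's.
- gauge_tip (a point): Tip of the gauge's blade, on its underside; axes as the gauge's.
- white_jar: White screw-lid jar, 70 mm across, 75 mm high, standing behind the coater; leave it alone. Origin: centre of the underside.
- timer: Small white bench timer with a dark dial, 62 x 68 x 46 mm, left of the coater; leave it alone. Origin: centre of the underside.
- bottle_safra: Dropper bottle, 34 mm across, 107 mm high, the nearest of the group of four on the worktop; leave it alone. Origin: centre of the underside.
- bed: The coater's polished steel bed, fixed, flat, 236 mm along x (from -151 to +85 mm), 72 mm along y, its top 30 mm above the worktop. Origin and axes are the coater's.

How it is judged:
By the outcome, as a careful person would: the job done as asked, in the order asked, and still so for the second after the job is handed in, while the arm keeps its last pose, push and grip.
It also fails if it takes over 66 s, if anything falls off the work surface, if the arm or the gripper's body presses on something with over 40 N, if the wrist force passes 120 N, or if a joint passes its speed limit or range.

## Working session

There is one attempt and no reset: what is moved stays moved. The work goes in short steps, Python scripts to look and compute and a tool call to move; the robot and the scene stay as the last step left them, time stands still between calls to the robot, and variables do not carry over. Pictures are saved under pics/ and viewed, at most 10 in all, crops included, and the job is handed in when it is done.

Besides the shell and the picture viewer there is one more tool, called after "Request:" as name(argument=value, ...), one argument or row to a line, values as JSON. drive_tool: Moves the arm, as the interface text tells. Its arguments: {"type":"object","properties":{"increments":{"type":"array"}},"required":["increments"]}

```bash
mkdir -p pics; cat > h.py <<'E'
import numpy as np, cv2
from workcell import get_obs, camera, job_done, silhouettes
def ray(p,u,v):
    K,V=p["K"],p["view"]; R,t=V[:3,:3],V[:3,3]
    return -R.T@t, R.T@np.linalg.solve(K,[u,v,1.])
def onz(p,u,v,z):
    c,d=ray(p,u,v); return c+d*(z-c[2])/d[2]
def proj(p,X):
    X=np.atleast_2d(X); c=X@p["view"][:3,:3].T+p["view"][:3,3]; q=c@p["K"].T; return q[:,:2]/q[:,2:]
def save(p,n): cv2.imwrite("pics/"+n,p["image"][:,:,::-1])
E
python3 - <<'E'
from h import *
ims=[]
for n in("scene","top"):
    p=camera(n); ims.append(p["image"])
    for q in("coater","key","gauge","gate","white_jar","timer","bottle_safra"):
        for r in silhouettes(q,p)[:2]: print(n,q,round(r["conf"],2),r["bbox"], r["region"].sum())
    np.savez(n+"0.npz",**{k:p[k] for k in("image","K","view")})
    save(p,n+"0.png")
print(get_obs())
E
```

```text
scene coater 0.55 [209.7, 163.8, 252.7, 236.7] 2673
scene key 0.49 [227.0, 160.5, 234.0, 173.7] 104
scene gauge 0.75 [260.2, 254.3, 280.2, 318.1] 609
scene gauge 0.64 [217.6, 190.0, 246.5, 233.7] 1056
scene gate 0.52 [280.6, 154.7, 303.8, 182.1] 641
scene gate 0.47 [210.0, 160.9, 252.5, 237.0] 2742
scene white_jar 0.57 [280.7, 153.5, 302.8, 181.8] 596
scene timer 0.63 [116.7, 172.1, 145.3, 184.2] 450
scene timer 0.27 [262.8, 255.3, 279.3, 319.0] 591
scene bottle_safra 0.72 [292.4, 211.6, 308.7, 246.4] 351
top coater 0.67 [195.4, 163.1, 278.8, 240.1] 3166
top coater 0.28 [308.3, 214.1, 365.0, 251.1] 550
top key 0.46 [221.8, 180.2, 237.8, 197.0] 75
top gauge 0.87 [301.3, 213.1, 362.3, 255.7] 526
top white_jar 0.87 [236.9, 110.3, 262.6, 137.7] 514
top white_jar 0.19 [129.2, 243.4, 151.9, 274.7] 501
top timer 0.72 [129.6, 244.8, 155.6, 274.0] 526
top bottle_safra 0.52 [308.9, 171.2, 321.2, 187.2] 160
{'clock': 0.8, 'joint_pos': array([1.31196382e+00, 2.40550384e-01, 4.99911912e-03, 1.33516202e+00,
       2.41852782e-06, 1.57080164e+00]), 'joint_vel': array([ 5.73776223e-06, -4.88263380e-04,  9.07698075e-04, -6.26533059e-04,
        1.27439065e-04,  1.62246255e-03]), 'tau': array([-2.48766351e-03, -3.72152174e+01,  2.52678412e+01,  9.46477958e-04,
       -2.13001526e-04, -1.49765128e-06]), 'eef_pos': array([0.12797981, 0.48336206, 0.19733094]), 'tool_rot': array([1.29057934e-01, 9.91637055e-01, 4.13325042e-05, 4.15958968e-06]), 'ft_force': array([-0.36442953, -0.82245579,  0.08054251]), 'ft_torque': array([ 0.01917362, -0.02824485,  0.02097971]), 'grasp_force': 0.0, 'grip_width': 0.08564124510672082}
```

```bash
python3 - <<'E'
from h import *
a=np.load("scene0.npz")["image"][140:340,100:320];b=np.load("top0.npz")["image"][100:290,110:380]
cv2.imwrite("pics/b.png",cv2.resize(b,None,fx=2.95,fy=2.95,interpolation=2)[:,:,::-1])
cv2.imwrite("pics/a.png",cv2.resize(a,None,fx=2.95,fy=2.95,interpolation=2)[:,:,::-1])
E
```

```text
(no output)
```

View pics/b.png

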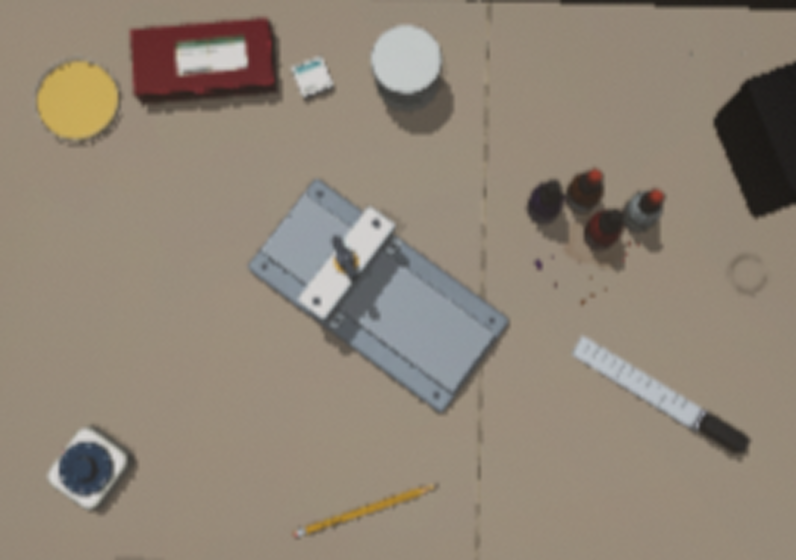

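View pics/a.png

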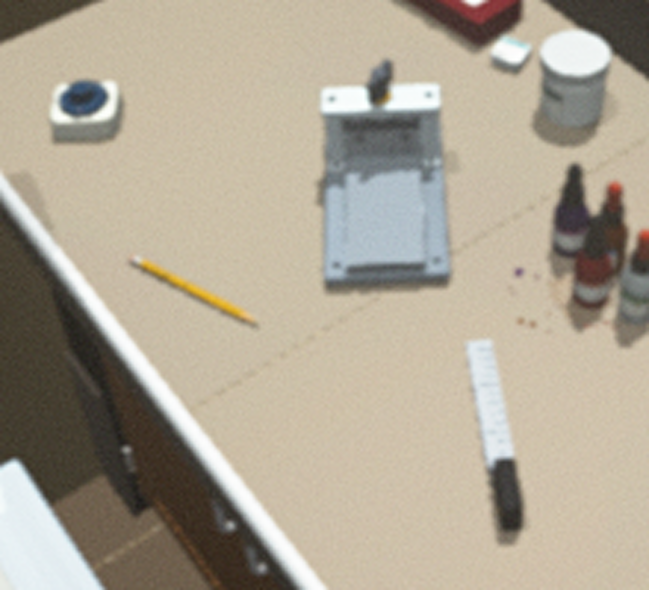

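```bash
cat >> h.py <<'E'
from scipy.optimize import least_squares
def rz(a): return np.array([[np.cos(a),-np.sin(a),0],[np.sin(a),np.cos(a),0],[0,0,1]])
def fitpose(p,obj,px,x0):
    f=lambda s:(proj(p,obj@rz(s[2]).T+[s[0],s[1],0])-px).ravel()
    r=least_squares(f,x0,loss="soft_l1"); return r.x, f(r.x).reshape(-1,2)
E
python3 - <<'E'
from h import *
p=np.load("top0.npz"); u=lambda l:np.array(l,float)/2.95+[110,100]
print("cam",ray(p,0,0)[0])
obj=np.array([[89,-58,24],[-155,-58,24],[-155,58,24],[89,58,24],[16,-58,95],[-16,-58,95],[-16,58,95],[16,58,95]])/1e3
px=u([[318,180],[508,322],[442,412],[250,265],[373,206],[396,222],[326,320],[300,302]])
o=onz(p,*u([348,260]),.1); d=onz(p,*u([250,265]),.02)-onz(p,*u([442,412]),.02)
x,r=fitpose(p,obj,px,[o[0],o[1],np.arctan2(d[1],d[0])]); print("coater",x,np.degrees(x[2]),r.round(1).tolist())
k=[onz(p,*u(q),.128)for q in([338,240],[352,275])];d=k[0]-k[1]; print("key",k,np.linalg.norm(d),np.degrees(np.arctan2(d[1],d[0])))
t=onz(p,*u([580,346]),.003);h=onz(p,*u([743,446]),.034); d=t-h
print("gauge tip",t,"end",h,np.linalg.norm(d),np.degrees(np.arctan2(d[1],d[0])))
for n,pt in(("jar",[407,60,.075]),("timer",[88,470,.046])): print(n,onz(p,*u(pt[:2]),pt[2]))
E
```

```text
cam [0.42212837 0.16370887 1.18968758]
coater [0.58446102 0.23744598 0.95243725] 54.570634918205116 [[0.0, -1.9], [1.9, -0.6], [0.3, 1.0], [-1.3, 0.2], [0.0, -0.8], [1.4, 0.6], [-0.6, 0.8], [-1.1, -0.2]]
key [array([0.59983552, 0.2457824 , 0.128     ]), array([0.56819144, 0.23190946, 0.128     ])] 0.03455149808737977 23.672913120223633
gauge tip [0.52007593 0.00881884 0.003     ] end [ 0.42504991 -0.1460463   0.034     ] 0.18432080111633012 58.46651472502414
jar [0.78840637 0.18975188 0.075     ]
timer [0.3861982  0.47950189 0.046     ]
```

Request:
drive_tool(
  increments=[
    [[38, -20.5, 0], [0, 0, 3], 1],
    [[38, -20.5, 0], [0, 0, 3], 1],
    [[38, -20.5, 0], [0, 0, 3], 1],
    [[38, -20.5, 0], [0, 0, 3], 1],
    [[38, -20.5, 0], [0, 0, 3], 1],
    [[38, -20.5, 0], [0, 0, 3], 1],
    [[38, -20.5, 0], [0, 0, 3], 1],
    [[38, -20.5, 0], [0, 0, 3], 1],
  ],
)

```text
clock: 1.47
eef_pos: [0.4229, 0.3238, 0.1975]
tool_rot: [-0.081, 0.997, 0.0, 0.0]
ft_force: [-0.6, 1.2, 0.3]
grip_width: 0.0851
grasp_force: 0.0
```

Request:
drive_tool(
  increments=[
    [[36, -20.5, 0], [0, 0, 3.6], 1],
    [[36, -20.5, 0], [0, 0, 3.6], 1],
    [[36, -20.5, 0], [0, 0, 3.6], 1],
    [[36, -20.5, 0], [0, 0, 3.7], 1],
    [[0, 0, 0], [0, 0, 0], 1],
  ],
)

```text
clock: 1.88
eef_pos: [0.5711, 0.2383, 0.1955]
tool_rot: [-0.202, 0.979, -0.001, 0.001]
ft_force: [-0.4, 0.8, -0.6]
grip_width: 0.0853
grasp_force: 0.0
```

```bash
python3 - <<'E'
from h import *
p=camera("wrist"); save(p,"w1.png"); np.savez("w1.npz",**{k:p[k] for k in("image","K","view")})
for q in("key","coater","gate"):
    for r in silhouettes(q,p)[:2]: print(q,round(r["conf"],2),r["bbox"], r["region"].sum())
o=get_obs(); print(o["clock"],o["joint_pos"].round(3),o["eef_pos"],o["tool_rot"]); print(proj(p,np.array([[.584,.237,.128],[.584,.237,.03]])), ray(p,0,0)[0])
E
```

```text
key 0.82 [246.9, 175.4, 264.9, 221.7] 628
coater 0.57 [144.2, 31.0, 330.6, 250.5] 21049
coater 0.52 [245.2, 177.6, 264.6, 224.2] 642
2.0833 [ 0.407  0.476  0.345  1.441  0.    -0.006] [0.56465472 0.24329851 0.19705326] [-2.05049504e-01  9.78751470e-01  8.58537507e-05 -5.04340113e-04]
[[250.64329897 199.81735701]
 [252.87178025 173.78645464]] [0.50789387 0.21182805 0.37324626]
```

View pics/w1.png

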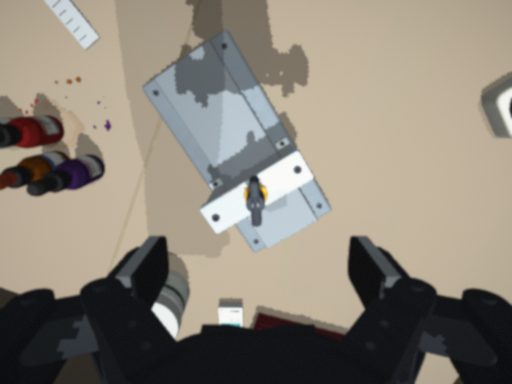

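```bash
python3 - <<'E'
from h import *
from h import camera
p=np.load("w1.npz")
obj=np.array([[89,-58,24],[-155,-58,24],[-155,58,24],[89,58,24],[16,-58,95],[-16,-58,95],[-16,58,95],[16,58,95]])/1e3
px=np.array([[257,251],[144,88],[223,30],[330,209],[217,234],[201,210],[300,151],[314,174]],float)
x,r=fitpose(p,obj,px,[.584,.237,.952]); print("coater",x,np.degrees(x[2]),r.round(1).tolist())
k=[onz(p,*q,.128)for q in([256.5,224],[255,177])];d=k[0]-k[1]; print("key",k,np.linalg.norm(d),np.degrees(np.arctan2(d[1],d[0])))
print(proj(p,np.array([[x[0],x[1],z] for z in(.095,.121,.128)])))
im=p["image"][140:260,190:330]; cv2.imwrite("pics/w1c.png",cv2.resize(im,None,fx=5,fy=5,interpolation=2)[:,:,::-1])
E
```

```text
coater [0.58514647 0.24288271 0.98039244] 56.17234925559857 [[-0.2, 5.0], [-7.5, -0.0], [0.2, -5.5], [6.3, 0.9], [-0.2, 1.4], [-2.9, 0.1], [0.1, -5.1], [3.4, 0.3]]
key [array([0.60241578, 0.25035887, 0.128     ]), array([0.56409962, 0.23252564, 0.128     ])] 0.04226290102812315 24.95835653425565
[[256.71795956 192.54190874]
 [256.50639332 201.01770785]
 [256.44243905 203.57985353]]
```

View pics/w1c.png

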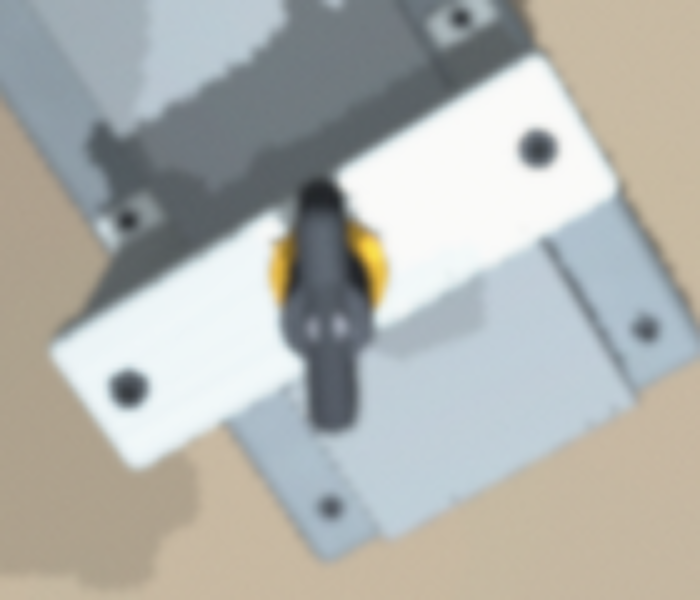

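```bash
python3 - <<'E'
from h import *
P=[np.load("w1.npz"),np.load("top0.npz")]
PX=[np.array([[254.4,252.4],[144,88],[223,30],[330,212],[217.4,234],[200,210],[297.4,150.4],[313.4,178]],float),
 np.array([[318,180],[508,322],[442,412],[250,265],[373,206],[396,222],[326,320],[300,302]])/2.95+[110,100]]
def ob(b,h): return np.array([[89,-58,b],[-155,-58,b],[-155,58,b],[89,58,b],[16,-h,95],[-16,-h,95],[-16,h,95],[16,h,95]])/1e3
for S in([0],[1],[0,1]):
    f=lambda s:np.concatenate([((proj(P[i],ob(s[3],s[4])@rz(s[2]).T+[s[0],s[1],0])-PX[i])*(1,2.3)[i]).ravel() for i in S])
    r=least_squares(f,[.584,.237,.95,15,54],x_scale=[.01,.01,.02,5,5],loss="soft_l1"); print(r.x.round(4),np.degrees(r.x[2]),f(r.x).reshape(-1,2).round(1).tolist())
print(P[0]["K"],P[0]["view"].round(3))
x=r.x;k=PX
p=P[0]
for z in(.128,.125):print([onz(p,*q,z) for q in([190+332/5,140+430/5],[190+320/5,140+180/5],[190+325/5,140+318/5])])
E
```

```text
[ 0.5875  0.2427  0.9612  8.8685 55.0317] 55.07207896351485 [[0.1, -0.6], [-1.7, 0.2], [3.6, -0.5], [1.6, -3.2], [-0.0, 1.2], [-0.9, -0.4], [-0.5, 0.3], [0.3, 1.3]]
[ 0.5854  0.2382  0.958  -3.9046 56.1475] 54.8916743913273 [[1.0, -0.2], [2.4, -0.5], [0.5, 1.6], [-0.4, 3.4], [-1.8, -1.6], [1.5, 1.6], [-0.8, -0.2], [-1.9, -2.2]]
[ 0.5868  0.2411  0.9627  3.3719 55.592 ] 55.15849016188806 [[-0.6, -3.4], [-1.2, -0.5], [2.8, -0.6], [-0.2, -5.7], [-1.7, 0.3], [-2.6, -1.3], [-1.2, -1.5], [-0.4, -0.5], [-2.0, -2.4], [0.7, -2.8], [-1.2, -0.1], [-3.4, 1.8], [-4.6, -2.5], [-1.2, 0.6], [-2.7, -1.8], [-3.9, -3.7]]
[[301.83178447   0.         257.79901324]
 [  0.         301.83178447 187.85798412]
 [  0.           0.           1.        ]] [[-0.396  0.918 -0.004  0.008]
 [ 0.883  0.382  0.272 -0.631]
 [ 0.251  0.104 -0.962  0.21 ]
 [ 0.     0.     0.     1.   ]]
[array([0.60418072, 0.25102215, 0.128     ]), array([0.56364133, 0.23142096, 0.128     ]), array([0.58565406, 0.24175543, 0.128     ])]
[array([0.60535856, 0.2515016 , 0.125     ]), array([0.56432327, 0.23166063, 0.125     ]), array([0.58660527, 0.24212152, 0.125     ])]
```

Request:
drive_tool(
  increments=[
    [[11, -1, -10], [0, 0, 1.8], 1],
    [[10, -1, -20], [0, 0, 0], 1],
    [[0, 0, -20], [0, 0, 0], 1],
    [[0, 0, -20], [0, 0, 0], 1],
    [[0, 0, -15], [0, 0, 0], 1],
    [[0, 0, -10], [0, 0, 0], 1],
    [[0, 0, 0], [0, 0, 0], 1],
    [[0, 0, 0], [0, 0, 0], 1],
  ],
)

```text
clock: 2.75
eef_pos: [0.5854, 0.242, 0.1026]
tool_rot: [-0.221, 0.975, 0.0, -0.0]
ft_force: [-0.1, 0.4, 1.1]
grip_width: 0.0855
grasp_force: 0.0
```

```bash
python3 - <<'E'
from h import *
p=camera("wrist"); save(p,"w2.png"); np.savez("w2.npz",**{k:p[k] for k in("image","K","view")})
for q in("key",):
    for r in silhouettes(q,p)[:2]: print(q,round(r["conf"],2),r["bbox"], r["region"].sum())
o=get_obs(); print(o["clock"],o["joint_pos"].round(3),o["eef_pos"],o["tool_rot"],o["ft_force"],o["ft_torque"])
im=p["image"][100:384,60:460]; cv2.imwrite("pics/w2c.png",cv2.resize(im,None,fx=2,fy=2,interpolation=2)[:,:,::-1])
E
```

```text
key 0.81 [241.3, 186.4, 273.3, 266.0] 1682
key 0.73 [63.8, 305.1, 163.8, 383.8] 950
2.85 [ 0.391  0.555  0.231  1.244  0.    -0.054] [0.58687818 0.24197155 0.10400545] [-2.20845363e-01  9.75307911e-01  2.28567883e-04  1.32368909e-03] [ 0.38430403 -0.87167309  0.89052774] [-0.02274734  0.02739557 -0.04740501]
```

View pics/w2c.png

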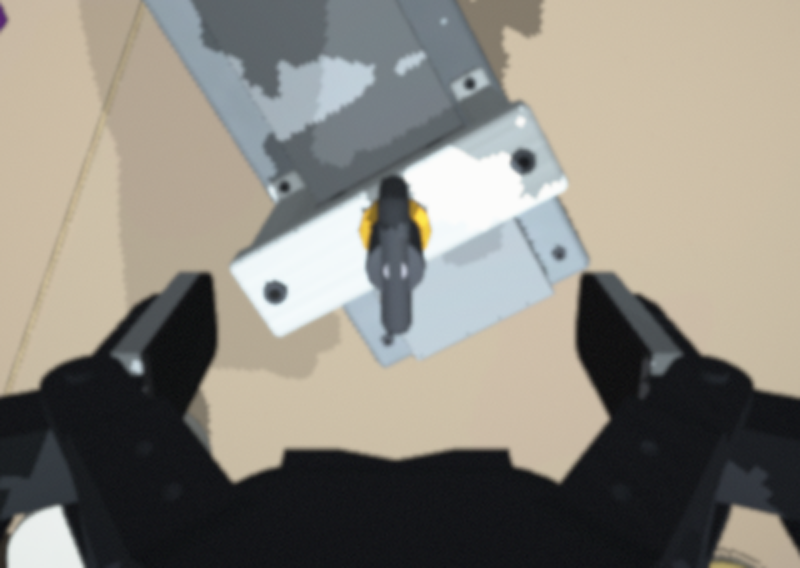

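Request:
drive_tool(
  increments=[
    [[0, 0, -1], [0, 0, 0], 0],
    [[0, 0, 0], [0, 0, 0], 0],
    [[0, 0, 0], [0, 0, 0], 0],
    [[0, 0, 0], [0, 0, 0], 0],
    [[0, 0, 0], [0, 0, 0], 0],
    [[0, 0, 0], [0, 0, 0], 0],
    [[0, 0, 0], [0, 0, 0], 0],
    [[0, 0, 0], [0, 0, 0], 0],
  ],
)

```text
clock: 3.52
eef_pos: [0.5864, 0.241, 0.1013]
tool_rot: [-0.22, 0.975, 0.0, -0.0]
ft_force: [0.6, -0.5, -0.8]
grip_width: -0.0003
grasp_force: 0.0
```

```bash
python3 - <<'E'
from h import *
p=camera("wrist"); np.savez("w3.npz",**{k:p[k] for k in("image","K","view")})
for r in silhouettes("key",p)[:2]: print(round(r["conf"],2),r["bbox"], r["region"].sum())
o=get_obs(); print(o["clock"],o["eef_pos"],o["tool_rot"],o["grip_width"],proj(p,np.array([o["eef_pos"],o["eef_pos"]+[0,0,.019]])))
im=p["image"][100:384,60:460]; a=cv2.resize(im,None,fx=1.4,fy=1.4,interpolation=2)
q=camera("scene")["image"][130:230,180:280];b=cv2.resize(q,(398,398),interpolation=2)[:,:220]
cv2.imwrite("pics/w3c.png",np.hstack([a,b[:a.shape[0]]])[:,:,::-1])
E
```

```text
0.81 [245.4, 186.8, 272.0, 231.5] 753
3.6167 [0.58628545 0.24103845 0.1012297 ] [-2.20432180e-01  9.75402299e-01 -1.46441974e-05 -9.13138748e-05] 3.178942736483051e-05 [[257.78570787 215.92353115]
 [257.75401986 227.97792365]]
```

View pics/w3c.png

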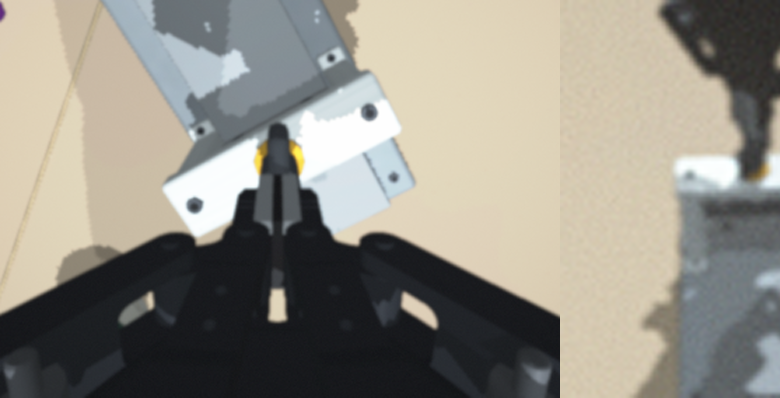

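```bash
python3 - <<'E'
from h import *
a=np.load("w3.npz")["image"][170:300,200:315];b=np.load("w2.npz")["image"][170:300,200:315]
a=np.clip(np.hstack([a,b]).astype(float)*1.8,0,255).astype(np.uint8)
cv2.imwrite("pics/z.png",cv2.resize(a,None,fx=3.4,fy=3.4,interpolation=2)[:,:,::-1])
E
```

```text
(no output)
```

View pics/z.png

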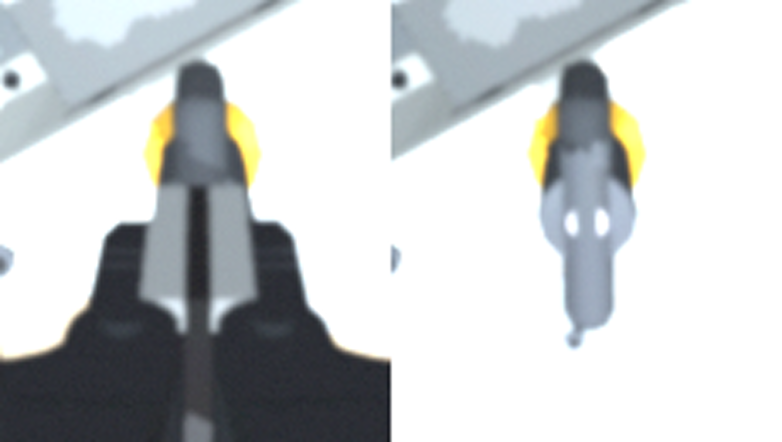

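Request:
drive_tool(
  increments=[
    [[0, 0, 0], [0, 0, -3], 0],
    [[0, 0, 0], [0, 0, -3], 0],
    [[0, 0, 0], [0, 0, 0], 0],
    [[0, 0, 0], [0, 0, 0], 0],
  ],
)

```text
clock: 4.0
eef_pos: [0.5863, 0.2411, 0.1013]
tool_rot: [-0.17, 0.985, 0.0, -0.0]
ft_force: [0.4, 0.3, 0.2]
grip_width: 0.0001
grasp_force: 0.0
```

```bash
python3 - <<'E'
from h import *
o=get_obs(); print({k:np.round(o[k],4) for k in ("clock","eef_pos","tool_rot","ft_force","ft_torque","grip_width","grasp_force","tau")})
p=camera("wrist"); np.savez("w4.npz",**{k:p[k] for k in("image","K","view")})
for r in silhouettes("key",p)[:2]: print(round(r["conf"],2),r["bbox"], r["region"].sum())
E
```

```text
{'clock': np.float64(4.0), 'eef_pos': array([0.5863, 0.2411, 0.1013]), 'tool_rot': array([-0.1698,  0.9855,  0.    , -0.    ]), 'ft_force': array([0.4211, 0.3262, 0.229 ]), 'ft_torque': array([-0.0111, -0.0384,  0.0435]), 'grip_width': np.float64(0.0001), 'grasp_force': np.float64(0.0), 'tau': array([-2.50000e-03, -5.11720e+01,  2.46383e+01,  1.80000e-03,
       -4.00000e-04,  4.92000e-02])}
0.55 [245.1, 185.5, 272.8, 231.6] 719
```

```bash
python3 - <<'E'
from h import *
p=np.load("w3.npz"); e=np.array([.5863,.241,.1012]); d=np.array([np.cos(.445),np.sin(.445),0])
for s in(-.021,-.011,0,.011,.021): print(s,[proj(p,e+d*s+[0,0,z])[0].round(0).tolist() for z in(0,.013,.019,.027,.054)])
print("hub w2",[onz(np.load("w2.npz"),257.5,233,z).round(4) for z in(.115,.128,.14)])
print("hub w1",[onz(np.load("w1.npz"),255.3,203,z).round(4) for z in(.115,.128,.14)])
p=np.load("w2.npz");print([onz(p,257,v,.128).round(4) for v in(187,200,266)])
E
```

```text
-0.021 [[258.0, 184.0], [258.0, 189.0], [258.0, 192.0], [258.0, 197.0], [258.0, 215.0]]
-0.011 [[258.0, 199.0], [258.0, 206.0], [258.0, 210.0], [258.0, 215.0], [258.0, 236.0]]
0 [[258.0, 216.0], [258.0, 224.0], [258.0, 228.0], [258.0, 234.0], [258.0, 259.0]]
0.011 [[258.0, 232.0], [258.0, 241.0], [258.0, 246.0], [258.0, 252.0], [258.0, 280.0]]
0.021 [[258.0, 246.0], [258.0, 256.0], [258.0, 261.0], [258.0, 268.0], [258.0, 298.0]]
hub w2 [array([0.591 , 0.2444, 0.115 ]), array([0.5857, 0.2419, 0.128 ]), array([0.5808, 0.2396, 0.14  ])]
hub w1 [array([0.5891, 0.2434, 0.115 ]), array([0.5851, 0.2418, 0.128 ]), array([0.5813, 0.2403, 0.14  ])]
[array([0.5622, 0.2304, 0.128 ]), array([0.5687, 0.2335, 0.128 ]), array([0.6041, 0.2504, 0.128 ])]
```

Request:
drive_tool(
  increments=[
    [[0, 0, -1], [0, 0, 0], 0],
    [[0, 0, -1], [0, 0, 0], 0],
    [[0, 0, -1], [0, 0, 0], 0],
    [[0, 0, 0], [0, 0, 0], 0],
  ],
)

```text
clock: 4.43
eef_pos: [0.5861, 0.241, 0.0979]
tool_rot: [-0.169, 0.986, -0.0, -0.0]
ft_force: [-0.3, 0.3, 0.1]
grip_width: 0.0001
grasp_force: 0.0
```

```bash
python3 - <<'E'
from h import *
p=camera("scene"); o=get_obs(); e=o["eef_pos"]; print(e,o["ft_force"])
x=np.array([.5863,.2415,0])
print("eef",proj(p,np.array([e,e+[0,0,.03],e+[0,0,.073]])).round(1).tolist(),"keytop/bot",proj(p,np.array([x+[0,0,.128],x+[0,0,.098]])).round(1).tolist())
im=p["image"][130:200,195:265]; cv2.imwrite("pics/s4.png",cv2.resize(np.clip(im*1.5,0,255).astype(np.uint8),None,fx=8,fy=8,interpolation=2)[:,:,::-1])
E
```

```text
[0.58615511 0.24099988 0.09804005] [-0.12872319  0.07064922 -0.07204274]
eef [[228.7, 172.3], [228.2, 164.2], [227.5, 152.2]] keytop/bot [[228.1, 164.1], [228.6, 172.2]]
```

View pics/s4.png

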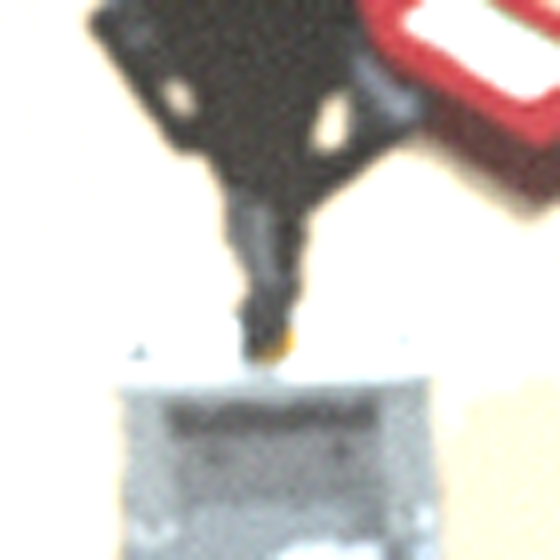

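Request:
drive_tool(
  increments=[
    [[0, 0, -1], [0, 0, 0], 0],
    [[0, 0, -1], [0, 0, 0], 0],
    [[0, 0, -1], [0, 0, 0], 0],
    [[0, 0, 0], [0, 0, 0], 0],
  ],
)

```text
clock: 4.82
eef_pos: [0.5862, 0.241, 0.095]
tool_rot: [-0.169, 0.986, -0.0, -0.0]
ft_force: [0.6, 0.3, 0.5]
grip_width: 0.0001
grasp_force: 0.0
```

Request:
drive_tool(
  increments=[
    [[0, 0, -1], [0, 0, 0], 0],
    [[0, 0, -1], [0, 0, 0], 0],
    [[0, 0, -1], [0, 0, 0], 0],
    [[0, 0, 0], [0, 0, 0], 0],
  ],
)

```text
clock: 5.15
eef_pos: [0.5865, 0.2412, 0.0941]
tool_rot: [-0.169, 0.986, 0.0, 0.001]
ft_force: [-2.6, -1.4, 8.1]
grip_width: 0.0002
grasp_force: 3.6
```

Request:
drive_tool(
  increments=[
    [[0, 0, 3], [0, 0, 3], 1],
    [[0, 0, 0], [0, 0, 3], 1],
    [[0, 0, 0], [0, 0, 0], 1],
    [[0, 0, 0], [0, 0, 0], 1],
    [[0, 0, 0], [0, 0, 0], 1],
    [[0, 0, -8], [0, 0, 0], 1],
    [[0, 0, -10], [0, 0, 0], 1],
    [[0, 0, -7], [0, 0, 0], 1],
  ],
)

```text
clock: 5.82
eef_pos: [0.5856, 0.2408, 0.0685]
tool_rot: [-0.22, 0.975, -0.0, -0.001]
ft_force: [0.0, -0.8, -0.3]
grip_width: 0.0851
grasp_force: 0.0
```

Request:
drive_tool(
  increments=[
    [[0, 0, 0], [0, 0, 0], 0],
    [[0, 0, 0], [0, 0, 0], 0],
    [[0, 0, 0], [0, 0, 0], 0],
    [[0, 0, 0], [0, 0, 0], 0],
    [[0, 0, 0], [0, 0, 0], 0],
    [[0, 0, 0], [0, 0, 0], 0],
    [[0, 0, 0], [0, 0, 0], 0],
    [[0, 0, 0], [0, 0, 0], 0],
  ],
)

```text
clock: 6.48
eef_pos: [0.5863, 0.2419, 0.0709]
tool_rot: [-0.221, 0.975, 0.001, 0.0]
ft_force: [-1.2, 2.0, 1.8]
grip_width: 0.0075
grasp_force: 59.8
```

Request:
drive_tool(
  increments=[
    [[0, 0, 0], [0, 0, -4], 0],
    [[0, 0, 0], [0, 0, -5], 0],
    [[0, 0, 0], [0, 0, -5], 0],
    [[0, 0, 0], [0, 0, -5], 0],
    [[0, 0, 0], [0, 0, -5], 0],
    [[0, 0, 0], [0, 0, -5], 0],
    [[0, 0, 0], [0, 0, -5], 0],
    [[0, 0, 0], [0, 0, 0], 0],
  ],
)

```text
clock: 7.15
eef_pos: [0.5863, 0.2419, 0.071]
tool_rot: [0.075, 0.997, 0.001, 0.0]
ft_force: [-2.5, 2.9, 3.1]
grip_width: 0.0076
grasp_force: 59.9
```

```bash
cat > st.py <<'E'
from h import *
o=get_obs(); q=o["tool_rot"]; print("t",o["clock"],"psi",np.degrees(2*np.arctan2(q[1],q[0]))-90,o["eef_pos"].round(4),"F",o["ft_force"].round(2),"T",o["ft_torque"].round(3),o["grip_width"].round(4),round(o["grasp_force"],1),"j",o["joint_pos"].round(2),"tau6",o["tau"][5].round(3))
E
python3 st.py
```

```text
Traceback (most recent call last):
  File "st.py", line 2, in <module>
    o=get_obs(); q=o["tool_rot"]; print("t",o["clock"],"psi",np.degrees(2*np.arctan2(q[1],q[0]))-90,o["eef_pos"].round(4),"F",o["ft_force"].round(2),"T",o["ft_torque"].round(3),o["grip_width"].round(4),round(o["grasp_force"],1),"j",o["joint_pos"].round(2),"tau6",o["tau"][5].round(3))
                                                                                                                                                                                 ^^^^^^^^^^^^^^^^^^^^^
AttributeError: 'float' object has no attribute 'round'
```

Request:
drive_tool(
  increments=[
    [[0, 0, 0], [0, 0, -5], 0],
    [[0, 0, 0], [0, 0, -5], 0],
    [[0, 0, 0], [0, 0, -5], 0],
    [[0, 0, 0], [0, 0, -5], 0],
    [[0, 0, 0], [0, 0, -5], 0],
    [[0, 0, 0], [0, 0, -5], 0],
    [[0, 0, 0], [0, 0, -5], 0],
    [[0, 0, 0], [0, 0, -5], 0],
  ],
)

```text
clock: 7.82
eef_pos: [0.5863, 0.242, 0.0709]
tool_rot: [0.411, 0.911, 0.001, -0.0]
ft_force: [-2.7, 3.9, 3.5]
grip_width: 0.0075
grasp_force: 60.0
```

```bash
sed -i 's/o\["grip_width"\].round(4)/round(float(o["grip_width"]),4)/' st.py; python3 st.py
```

```text
t 7.8167 psi 41.42682313229446 [0.5863 0.242  0.0709] F [-2.65  3.91  3.48] T [0.531 0.39  0.146] 0.0075 60.0 j [0.39 0.58 0.18 1.17 0.   1.24] tau6 -0.724
```

Request:
drive_tool(
  increments=[
    [[0, 0, 0], [0, 0, -5], 0],
    [[0, 0, 0], [0, 0, -5], 0],
    [[0, 0, 0], [0, 0, -5], 0],
    [[0, 0, 0], [0, 0, -5], 0],
    [[0, 0, 0], [0, 0, -5], 0],
    [[0, 0, 0], [0, 0, -5], 0],
    [[0, 0, 0], [0, 0, -5], 0],
    [[0, 0, 0], [0, 0, -5], 0],
  ],
)

```text
clock: 8.48
eef_pos: [0.5864, 0.242, 0.071]
tool_rot: [0.698, 0.716, 0.001, -0.0]
ft_force: [-1.7, 2.2, 2.9]
grip_width: 0.0078
grasp_force: 60.0
```

Request:
drive_tool(
  increments=[
    [[0, 0, 0], [0, 0, -5], 0],
    [[0, 0, 0], [0, 0, -5], 0],
    [[0, 0, 0], [0, 0, -5], 0],
    [[0, 0, 0], [0, 0, -5], 0],
    [[0, 0, 0], [0, 0, -5], 0],
    [[0, 0, 0], [0, 0, -5], 0],
    [[0, 0, 0], [0, 0, -5], 0],
    [[0, 0, 0], [0, 0, -3], 0],
  ],
)

```text
clock: 9.15
eef_pos: [0.5865, 0.2421, 0.0709]
tool_rot: [0.893, 0.45, 0.001, -0.001]
ft_force: [-1.7, 3.6, 3.5]
grip_width: 0.008
grasp_force: 60.0
```

```bash
python3 st.py
```

```text
t 9.15 psi -36.54200011864151 [0.5865 0.2421 0.0709] F [-1.74  3.59  3.47] T [0.574 0.335 0.169] 0.008 60.0 j [0.39 0.58 0.18 1.17 0.   2.6 ] tau6 -0.143
```

Request:
drive_tool(
  increments=[
    [[0, 0, 0], [0, 0, -2], 0],
    [[0, 0, 0], [0, 0, -2], 0],
    [[0, 0, 0], [0, 0, -2], 0],
    [[0, 0, 0], [0, 0, -2], 0],
    [[0, 0, 0], [0, 0, 0], 0],
  ],
)

```text
clock: 9.57
eef_pos: [0.5865, 0.2421, 0.0709]
tool_rot: [0.922, 0.388, 0.001, -0.001]
ft_force: [-0.6, 3.0, 4.2]
grip_width: 0.0074
grasp_force: 60.0
```

```bash
python3 st.py
```

```text
t 9.5667 psi -44.40065100502378 [0.5865 0.2421 0.0709] F [-0.64  2.96  4.21] T [ 0.724  0.343 -0.009] 0.0074 60.0 j [0.39 0.58 0.18 1.17 0.   2.74] tau6 0.198
```

Request:
drive_tool(
  increments=[
    [[0, 0, 0], [0, 0, -2], 0],
    [[0, 0, 0], [0, 0, -2], 0],
    [[0, 0, 0], [0, 0, 0], 0],
  ],
)

```text
clock: 9.82
eef_pos: [0.5865, 0.2421, 0.0709]
tool_rot: [0.935, 0.355, 0.001, -0.001]
ft_force: [-2.6, 3.7, 3.6]
grip_width: 0.0076
grasp_force: 60.1
```

```bash
python3 st.py
```

```text
t 9.8167 psi -48.39830336604024 [0.5865 0.2421 0.0709] F [-2.64  3.68  3.65] T [ 0.79   0.406 -0.014] 0.0076 60.1 j [0.39 0.58 0.18 1.17 0.   2.81] tau6 0.198
```

Request:
drive_tool(
  increments=[
    [[0, 0, 0], [0, 0, -2], 0],
    [[0, 0, 0], [0, 0, -2], 0],
  ],
)

```text
clock: 9.98
eef_pos: [0.5865, 0.242, 0.071]
tool_rot: [0.946, 0.323, 0.001, -0.001]
ft_force: [-2.1, 3.3, 4.7]
grip_width: 0.0077
grasp_force: 68.3
```

```bash
python3 st.py
```

```text
t 9.9833 psi -52.32269309104367 [0.5865 0.242  0.071 ] F [-2.08  3.26  4.73] T [0.696 0.375 1.049] 0.0077 68.3 j [0.39 0.58 0.18 1.17 0.   2.87] tau6 0.709
```

Request:
drive_tool(
  increments=[
    [[0, 0, 0], [0, 0, -2], 0],
    [[0, 0, 0], [0, 0, -2], 0],
  ],
)

```text
clock: 10.15
eef_pos: [0.5865, 0.242, 0.0711]
tool_rot: [0.957, 0.291, 0.001, -0.0]
ft_force: [-1.6, 3.3, 5.1]
grip_width: 0.0078
grasp_force: 100.8
```

```bash
python3 st.py
```

```text
t 10.15 psi -56.143728410831045 [0.5865 0.242  0.0711] F [-1.63  3.29  5.09] T [0.554 0.374 2.09 ] 0.0078 100.8 j [0.39 0.58 0.18 1.17 0.   2.94] tau6 1.709
```

Request:
drive_tool(
  increments=[
    [[0, 0, 0], [0, 0, 3], 0],
    [[0, 0, 0], [0, 0, 3], 0],
    [[0, 0, 0], [0, 0, 0], 0],
  ],
)

```text
clock: 10.4
eef_pos: [0.5865, 0.242, 0.0709]
tool_rot: [0.941, 0.34, 0.001, -0.001]
ft_force: [-1.5, 4.2, 4.3]
grip_width: 0.008
grasp_force: 60.2
```

```bash
python3 st.py
```

```text
t 10.4 psi -50.302335981040095 [0.5865 0.242  0.0709] F [-1.55  4.16  4.25] T [0.967 0.439 0.212] 0.008 60.2 j [0.39 0.58 0.18 1.17 0.   2.84] tau6 -0.23
```

Torque relieved with the key against its stop. Release, lift, and go over the gauge.

Request:
drive_tool(
  increments=[
    [[0, 0, 0], [0, 0, 0], 1],
    [[0, 0, 0], [0, 0, 0], 1],
    [[0, 0, 0], [0, 0, 0], 1],
    [[0, 0, 0], [0, 0, 0], 1],
    [[0, 0, 0], [0, 0, 0], 1],
    [[0, 0, 30], [0, 0, 0], 1],
    [[0, 0, 40], [0, 0, 0], 1],
    [[0, 0, 30], [0, 0, 0], 1],
  ],
)

```text
clock: 11.07
eef_pos: [0.5863, 0.2407, 0.172]
tool_rot: [0.941, 0.337, -0.0, 0.0]
ft_force: [0.6, 0.4, 0.8]
grip_width: 0.0851
grasp_force: 0.0
```

Request:
drive_tool(
  increments=[
    [[-14, -34, 5], [0, 0, 2.5], 1],
    [[-14, -34, 5], [0, 0, 2.5], 1],
    [[-14, -34, 0], [0, 0, 2.5], 1],
    [[-14, -34, 0], [0, 0, 2.5], 1],
    [[-14, -34, 0], [0, 0, 2.5], 1],
    [[-14, -34, 0], [0, 0, 2.5], 1],
    [[-14, -34, 0], [0, 0, 2.5], 1],
    [[-14, -34, 0], [0, 0, 2], 1],
  ],
)

```text
clock: 11.73
eef_pos: [0.4733, -0.0326, 0.1804]
tool_rot: [0.87, 0.493, -0.0, 0.0]
ft_force: [1.0, 0.1, 0.3]
grip_width: 0.0856
grasp_force: 0.0
```

Request:
drive_tool(
  increments=[
    [[-12, -30, 0], [0, 0, 0], 1],
    [[-12, -30, 0], [0, 0, 0], 1],
    [[-12, -30, 0], [0, 0, 0], 1],
    [[0, 0, 0], [0, 0, 0], 1],
    [[0, 0, 0], [0, 0, 0], 1],
    [[0, 0, 0], [0, 0, 0], 1],
  ],
)

```text
clock: 12.23
eef_pos: [0.4384, -0.1209, 0.1804]
tool_rot: [0.871, 0.492, 0.0, 0.0]
ft_force: [0.1, 0.4, 0.5]
grip_width: 0.0857
grasp_force: 0.0
```

```bash
python3 st.py; python3 - <<'E'
from h import *
p=camera("wrist"); save(p,"w5.png"); np.savez("w5.npz",**{k:p[k] for k in("image","K","view")})
for r in silhouettes("gauge",p)[:2]:
    print(round(r["conf"],2),r["bbox"], r["region"].sum(),cv2.minAreaRect(np.argwhere(r["region"])[:,::-1].astype(np.float32)))
print(proj(p,np.array([[.52,.0088,.003],[.437,-.127,.034],[.425,-.146,.034]])))
E
```

```text
t 12.2333 psi -31.0772656341529 [ 0.4384 -0.1209  0.1804] F [0.06 0.44 0.53] T [ 0.027  0.023 -0.006] 0.0857 0.0 j [-0.27  0.16 -0.14  1.27  0.    1.84] tau6 -0.001
0.6 [250.0, 14.1, 274.0, 194.7] 3485 ((260.5, 103.5), (179.0, 21.0), 90.0)
[[260.25974209  19.99482386]
 [259.32944218 173.47559848]
 [258.88793958 193.02510258]]
```

View pics/w5.png

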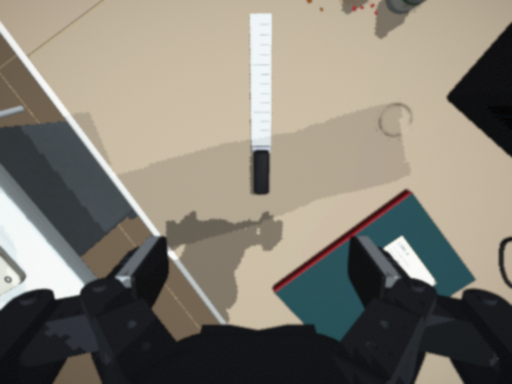

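```bash
python3 - <<'E'
from h import *
p=np.load("w5.npz")
g=p["image"].astype(int).sum(2)
for r in (20,60,100,140): 
    w=np.where(g[r,235:285]>520)[0]+235; print(r,w.min(),w.max())
for r in (160,175,188):
    w=np.where(g[r,235:285]<150)[0]+235; print(r,w.min(),w.max())
print([ (r,g[r,260]) for r in (11,12,13,14,15,16,144,146,148,149,150,151,152,190,192,193,194,195,196)])
t=onz(p,260.7,13,.0025);f=onz(p,260.8,149.5,.0095);e=onz(p,261.2,193.5,.034)
for n,v in(("tip",t),("front",f),("end",e)): print(n,v.round(4),np.linalg.norm((v-t)[:2]),np.degrees(np.arctan2(*(t-v)[1::-1])))
E
```

```text
20 235 284
60 235 284
100 235 284
140 235 271
160 254 267
175 254 267
188 254 267
[(11, np.int64(539)), (12, np.int64(570)), (13, np.int64(642)), (14, np.int64(701)), (15, np.int64(723)), (16, np.int64(729)), (144, np.int64(650)), (146, np.int64(498)), (148, np.int64(561)), (149, np.int64(440)), (150, np.int64(252)), (151, np.int64(116)), (152, np.int64(94)), (190, np.int64(110)), (192, np.int64(107)), (193, np.int64(145)), (194, np.int64(263)), (195, np.int64(394)), (196, np.int64(469))]
tip [0.5239 0.0143 0.0025] 0.0 0.0
front [ 0.4503 -0.1084  0.0095] 0.14306131786234755 59.07466378846983
end [ 0.4269 -0.1478  0.034 ] 0.1889113027744475 59.12925514314035
```

Request:
drive_tool(
  increments=[
    [[1, -6, -30], [0, 0, 0], 1],
    [[0, 0, -35], [0, 0, 0], 1],
    [[0, 0, -35], [0, 0, 0], 1],
    [[0, 0, -35], [0, 0, 0], 1],
    [[0, 0, -30], [0, 0, 0], 1],
    [[0, 0, -15], [0, 0, 0], 1],
    [[0, 0, -8], [0, 0, 0], 1],
    [[0, 0, 0], [0, 0, 0], 1],
  ],
)

```text
clock: 13.0
eef_pos: [0.4382, -0.1255, -0.0094]
tool_rot: [0.87, 0.493, -0.001, -0.001]
ft_force: [-0.1, -0.2, -0.2]
grip_width: 0.0856
grasp_force: 0.0
```

```bash
python3 st.py
```

```text
t 13.0 psi -30.904055195957525 [ 0.4382 -0.1255 -0.0094] F [-0.14 -0.18 -0.17] T [ 0.027  0.008 -0.002] 0.0856 0.0 j [-0.28  0.36 -0.42  0.79  0.    1.83] tau6 0.001
```

Request:
drive_tool(
  increments=[
    [[1, -1, -8], [0, 0, 0], 1],
    [[0, 0, -8], [0, 0, 0], 1],
    [[0, 0, 0], [0, 0, 0], 0],
    [[0, 0, 0], [0, 0, 0], 0],
    [[0, 0, 0], [0, 0, 0], 0],
    [[0, 0, 0], [0, 0, 0], 0],
    [[0, 0, 0], [0, 0, 0], 0],
    [[0, 0, 0], [0, 0, 0], 0],
  ],
)

```text
clock: 13.67
eef_pos: [0.4407, -0.1281, -0.023]
tool_rot: [0.87, 0.492, 0.0, 0.0]
ft_force: [1.2, -1.1, -1.8]
grip_width: 0.0171
grasp_force: 58.9
```

```bash
python3 st.py
```

```text
t 13.6667 psi -31.028269673696677 [ 0.4407 -0.1281 -0.023 ] F [ 1.23 -1.06 -1.82] T [-0.051 -0.086 -0.019] 0.0171 58.9 j [-0.28  0.39 -0.44  0.75  0.    1.83] tau6 0.029
```

Request:
drive_tool(
  increments=[
    [[0, 0, 15], [0, 0, 0], 0],
    [[0, 0, 25], [0, 0, 0], 0],
    [[0, 0, 25], [0, 0, 0], 0],
    [[5, 25, 0], [0, 0, -0.5], 0],
    [[6, 30, 0], [0, 0, -1], 0],
    [[6, 30, 0], [0, 0, -1], 0],
    [[6, 30, 0], [0, 0, -1], 0],
    [[0, 20, 0], [0, 0, -0.5], 0],
  ],
)

```text
clock: 14.33
eef_pos: [0.4644, 0.0093, 0.0416]
tool_rot: [0.887, 0.462, 0.001, 0.0]
ft_force: [1.0, 0.5, -0.6]
grip_width: 0.0169
grasp_force: 59.0
```

Request:
drive_tool(
  increments=[
    [[0, 0, 0], [0, 0, 0], 0],
    [[0, 0, 0], [0, 0, 0], 0],
    [[0, 0, 0], [0, 0, 0], 0],
  ],
)

```text
clock: 14.58
eef_pos: [0.463, 0.0067, 0.0412]
tool_rot: [0.887, 0.462, -0.0, 0.0]
ft_force: [-0.6, -0.3, -1.3]
grip_width: 0.0167
grasp_force: 58.9
```

```bash
python3 st.py; python3 - <<'E'
from h import *
p=camera("wrist"); save(p,"w6.png"); np.savez("w6.npz",**{k:p[k] for k in("image","K","view")})
for q in("gauge","coater","key"):
  for r in silhouettes(q,p)[:2]:
    print(q,round(r["conf"],2),r["bbox"], r["region"].sum())
cv2.imwrite("pics/w6c.png",cv2.resize(p["image"][0:300,60:460],None,fx=2,fy=2,interpolation=2)[:,:,::-1])
E
```

```text
t 14.5833 psi -35.01680454833843 [0.463  0.0067 0.0412] F [-0.64 -0.28 -1.34] T [-0.084  0.036  0.036] 0.0167 58.9 j [ 0.01  0.3  -0.35  0.92 -0.    2.2 ] tau6 0.0
gauge 0.85 [229.2, 0.1, 285.4, 308.9] 13620
coater 0.9 [106.9, 0.6, 298.9, 38.0] 5249
coater 0.22 [228.6, 0.8, 285.4, 312.8] 13873
key 0.6 [229.6, 2.1, 280.5, 312.8] 13738
```

View pics/w6c.png

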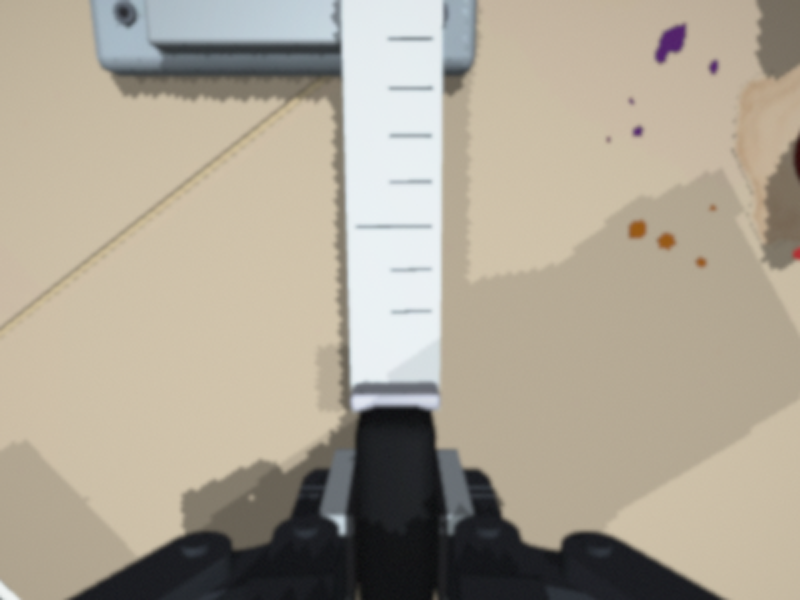

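Request:
drive_tool(
  increments=[
    [[1, 20, 0], [0, 0, 0], 0],
    [[1, 22, 0], [0, 0, 0], 0],
    [[2, 20, 0], [0, 0, 0], 0],
    [[0, 2, 0], [0, 0, 0], 0],
    [[0, 0, 0], [0, 0, 0], 0],
    [[0, 0, 0], [0, 0, 0], 0],
  ],
)

```text
clock: 15.28
eef_pos: [0.4671, 0.0704, 0.0412]
tool_rot: [0.887, 0.461, -0.0, 0.0]
ft_force: [-0.1, 0.4, -0.5]
grip_width: 0.0168
grasp_force: 58.9
```

```bash
python3 st.py; python3 - <<'E'
from h import *
p=camera("wrist"); np.savez("w7.npz",**{k:p[k] for k in("image","K","view")}); save(p,"w7.png")
g=cv2.GaussianBlur(p["image"],(3,3),0).astype(int).sum(2)
print("horizontal gradients")
for r in range(5,200,15):
    d=np.diff(g[r]); ix=[i for i in range(60,455) if abs(d[i])>35 and abs(d[i])==abs(d[max(0,i-4):i+5]).max()]
    print(r,[(i,int(d[i])) for i in ix])
print("vertical")
for c in (150,170,190,210,225,300,320,340,360):
    d=np.diff(g[:250,c]); print(c,[(i,int(d[i])) for i in range(250-1) if abs(d[i])>35 and abs(d[i])==abs(d[max(0,i-4):i+5]).max()])
o=get_obs()
c=np.array([.586,.2415,0]);R=rz(np.radians(55.1))
P=lambda x,y,z: proj(p,c+R@[x,y,z])[0].round(1).tolist()
print("bed edge",[[P(x,y,.03) for x in(-.151,-.12,-.09)] for y in(-.036,.036)],"base",[[P(x,y,.009) for x in(-.155,-.12)] for y in(-.058,.058)])
E
```

```text
t 15.2833 psi -35.05286386448942 [0.4671 0.0704 0.0412] F [-0.06  0.43 -0.47] T [-0.092  0.072  0.008] 0.0168 58.9 j [ 0.15  0.32 -0.33  0.93 -0.    2.33] tau6 0.004
horizontal gradients
5 [(159, -36), (230, 95), (281, -62)]
20 [(160, -36), (230, 102), (280, -57)]
35 [(230, 94), (280, -58), (317, -37)]
50 [(231, 101), (280, -58)]
65 [(231, 105), (280, -56)]
80 [(232, 92), (280, -57), (315, -39)]
95 [(232, 96), (280, -56), (314, -43)]
110 [(232, 98), (280, -55), (313, -36), (426, -80), (438, 82)]
125 [(172, -41), (233, 124), (280, -153)]
140 [(233, 118), (280, -70)]
155 [(70, 41), (71, 41), (233, 106), (280, -64)]
170 [(86, -46), (87, -46), (228, -55), (234, 111), (279, -48)]
185 [(234, 132), (279, -48)]
vertical
150 []
170 [(239, -55)]
190 [(123, -53), (130, 56), (230, -54)]
210 [(119, -77), (132, 54), (230, -53)]
225 [(120, -78), (132, 55), (215, -49)]
300 [(119, -78), (130, 53), (235, -93)]
320 [(123, -47), (130, 63)]
340 [(124, 42)]
360 []
bed edge [[[315.4, 122.2], [318.0, 68.0], [320.8, 10.5]], [[197.9, 122.5], [194.9, 68.4], [191.7, 10.9]]] base [[[341.7, 126.1], [345.6, 71.5]], [[171.9, 126.6], [167.6, 72.0]]]
```

```bash
python3 - <<'E'
from h import *
p=np.load("w7.npz")
g=cv2.GaussianBlur(p["image"],(1,9),0).astype(int).sum(2)
g=cv2.GaussianBlur(p["image"],(3,11),0).astype(float).sum(2)
B=[];Rr=[];Gc=[]
for r in range(6,116,10):
    d=np.diff(g[r])
    def pk(a,b,s=0):
        w=d[a:b]*(s or 1); i=(np.abs(w) if s==0 else w).argmax(); j=a+i; w=np.abs(d[j-1:j+2]); return round(j+.5+((w*[-1,0,1]).sum()/w.sum()),1), int(d[j])
    print(r,"base/bed left",pk(150,182),pk(185,215),"blade",pk(222,242,1),pk(272,290,-1),"bed/base right",pk(302,328),pk(335,362))
E
```

```text
6 base/bed left (np.float64(159.4), -35) (np.float64(190.3), -27) blade (np.float64(230.4), 95) (np.float64(281.3), -62) bed/base right (np.float64(319.4), -31) (np.float64(353.3), 33)
16 base/bed left (np.float64(160.3), -31) (np.float64(194.0), 23) blade (np.float64(230.5), 95) (np.float64(280.7), -57) bed/base right (np.float64(318.6), -40) (np.float64(352.3), 32)
26 base/bed left (np.float64(160.6), -29) (np.float64(191.3), -27) blade (np.float64(230.5), 107) (np.float64(280.6), -58) bed/base right (np.float64(318.3), -31) (np.float64(351.6), 31)
36 base/bed left (np.float64(161.4), -34) (np.float64(195.0), 26) blade (np.float64(230.7), 92) (np.float64(280.7), -58) bed/base right (np.float64(317.6), -38) (np.float64(351.3), 31)
46 base/bed left (np.float64(162.4), -34) (np.float64(195.5), 26) blade (np.float64(231.4), 90) (np.float64(280.6), -57) bed/base right (np.float64(317.2), -29) (np.float64(350.3), 33)
56 base/bed left (np.float64(163.3), -31) (np.float64(195.9), 29) blade (np.float64(231.4), 104) (np.float64(280.5), -57) bed/base right (np.float64(316.6), -41) (np.float64
[... 238 characters left out ...]
) (np.float64(196.9), 32) blade (np.float64(231.7), 96) (np.float64(280.6), -57) bed/base right (np.float64(315.6), -41) (np.float64(347.9), 29)
86 base/bed left (np.float64(165.4), -34) (np.float64(197.6), 25) blade (np.float64(232.4), 96) (np.float64(280.5), -55) bed/base right (np.float64(314.7), -30) (np.float64(347.3), 32)
96 base/bed left (np.float64(166.4), -34) (np.float64(198.0), 31) blade (np.float64(232.5), 99) (np.float64(280.5), -56) bed/base right (np.float64(314.6), -44) (np.float64(346.4), 30)
106 base/bed left (np.float64(180.5), -48) (np.float64(189.4), 48) blade (np.float64(232.7), 92) (np.float64(280.5), -56) bed/base right (np.float64(324.4), -49) (np.float64(345.6), 28)
```

```bash
python3 - <<'E'
from h import *
p=np.load("w7.npz")
b=[(onz(p,194.0,16,.03)+onz(p,318.6,16,.03))/2,(onz(p,198,96,.03)+onz(p,314.6,96,.03))/2,(onz(p,195.5,46,.03)+onz(p,317.2,46,.03))/2]
L=np.array([onz(p,l,r,.03) for r,l in((16,194),(36,195),(46,195.5),(56,195.9),(76,196.9),(96,198))]);R=np.array([onz(p,l,r,.03) for r,l in((16,318.6),(36,317.6),(46,317.2),(56,316.6),(76,315.6),(96,314.6))])
g=np.array([onz(p,(l+m)/2,r,.064+.0075) for r,l,m in((6,230.4,281.3),(26,230.5,280.6),(46,231.4,280.6),(66,231.6,280.5),(86,232.4,280.5),(125,233.5,280.5),(185,234.5,279.5))])
def line(a):
    v=cv2.fitLine(a[:,:2].astype(np.float32),cv2.DIST_L2,0,.01,.01).ravel(); d=v[:2]*np.sign(v[1]); return v[2:],d,np.degrees(np.arctan2(d[1],d[0]))
for n,a in(("L",L),("R",R),("bed",(L+R)/2),("g",g)): print(n,line(a))
print("width",np.linalg.norm(L-R,axis=1))
c,d,_=line((L+R)/2); nrm=np.array([-d[1],d[0]])
print("gauge lateral vs bed axis mm",[(1e3*(q[:2]-c)@nrm).round(2) for q in g])
print("key axis est lateral",1e3*(np.array([.586,.2415])-c)@nrm)
print("base end lateral", [round(1e3*(onz(p,u,121,.03)[:2]-np.array([.586,.2415]))@d) for u in(210,300)])
E
```

```text
L (array([0.49281505, 0.16908237], dtype=float32), array([0.57642156, 0.81715244], dtype=float32), np.float32(54.80075))
R (array([0.5499834 , 0.12895417], dtype=float32), array([0.575699 , 0.8176617], dtype=float32), np.float32(54.851402))
bed (array([0.5213992 , 0.14901826], dtype=float32), array([0.57606405, 0.81740457], dtype=float32), np.float32(54.825817))
g (array([0.51201963, 0.13541667], dtype=float32), array([0.5684625, 0.8227092], dtype=float32), np.float32(55.35692))
width [0.06980683 0.06981207 0.06987218 0.06987535 0.06988193 0.06982886]
gauge lateral vs bed axis mm [np.float64(0.04), np.float64(0.17), np.float64(-0.03), np.float64(-0.05), np.float64(-0.24), np.float64(-0.51), np.float64(-0.55)]
key axis est lateral 0.4704178889586775
base end lateral [-150, -150]
```

Request:
drive_tool(
  increments=[
    [[-0.7, 0.5, -12], [0, 0, -0.5], 0],
    [[0, 0, -12], [0, 0, 0], 0],
    [[0, 0, -6], [0, 0, 0], 0],
    [[0, 0, -1], [0, 0, 0], 0],
    [[0, 0, 0], [0, 0, 0], 0],
    [[0, 0, 0], [0, 0, 0], 0],
  ],
)

```text
clock: 15.83
eef_pos: [0.467, 0.0712, 0.0107]
tool_rot: [0.889, 0.457, 0.0, 0.0]
ft_force: [0.1, -0.2, -1.5]
grip_width: 0.0169
grasp_force: 59.0
```

```bash
python3 st.py
```

```text
t 15.8333 psi -35.5695756329046 [0.467  0.0712 0.0107] F [ 0.06 -0.21 -1.53] T [-0.023  0.083  0.074] 0.0169 59.0 j [ 0.15  0.36 -0.36  0.85 -0.    2.34] tau6 -0.001
```

Request:
drive_tool(
  increments=[
    [[0, 0, -1], [0, 0, 0], 0],
    [[0, 0, -1], [0, 0, 0], 0],
    [[0, 0, 0], [0, 0, 0], 0],
    [[0, 0, 0], [0, 0, 0], 0],
  ],
)

```text
clock: 16.17
eef_pos: [0.4668, 0.0716, 0.0085]
tool_rot: [0.889, 0.458, 0.0, 0.0]
ft_force: [-0.3, 0.4, -1.7]
grip_width: 0.0169
grasp_force: 59.0
```

```bash
python3 st.py
```

```text
t 16.1667 psi -35.522659507059714 [0.4668 0.0716 0.0085] F [-0.3   0.44 -1.69] T [-0.037  0.021 -0.048] 0.0169 59.0 j [ 0.15  0.36 -0.37  0.84 -0.    2.34] tau6 -0.0
```

Request:
drive_tool(
  increments=[
    [[0, 0, -0.5], [0, 0, 0], 0],
    [[0, 0, -0.5], [0, 0, 0], 0],
    [[0, 0, 0], [0, 0, 0], 0],
    [[0, 0, 0], [0, 0, 0], 0],
  ],
)

```text
clock: 16.5
eef_pos: [0.4666, 0.0716, 0.0073]
tool_rot: [0.889, 0.458, -0.0, -0.0]
ft_force: [-0.1, -0.7, -0.7]
grip_width: 0.0165
grasp_force: 59.0
```

```bash
python3 st.py
```

```text
t 16.5 psi -35.522782518791466 [0.4666 0.0716 0.0073] F [-0.14 -0.72 -0.68] T [-0.054  0.019  0.033] 0.0165 59.0 j [ 0.15  0.36 -0.37  0.84 -0.    2.34] tau6 -0.0
```

Request:
drive_tool(
  increments=[
    [[0, 0, -0.5], [0, 0, 0], 0],
    [[0, 0, -0.5], [0, 0, 0], 0],
    [[0, 0, 0], [0, 0, 0], 0],
    [[0, 0, 0], [0, 0, 0], 0],
  ],
)

```text
clock: 16.83
eef_pos: [0.4667, 0.0715, 0.0067]
tool_rot: [0.889, 0.458, 0.0, 0.0]
ft_force: [-2.7, -0.6, 3.8]
grip_width: 0.017
grasp_force: 59.7
```

```bash
python3 st.py
```

```text
t 16.8333 psi -35.52988751993335 [0.4667 0.0715 0.0067] F [-2.68 -0.64  3.82] T [-0.078  0.272  0.051] 0.017 59.7 j [ 0.15  0.36 -0.37  0.84  0.    2.34] tau6 0.048
```

Request:
drive_tool(
  increments=[
    [[0, 0, 0.6], [0, 0, 0], 0],
    [[3, 4.3, 0], [0, 0, 0], 0],
    [[4, 5.7, 0], [0, 0, 0], 0],
    [[4, 5.7, 0], [0, 0, 0], 0],
    [[4, 5.7, 0], [0, 0, 0], 0],
    [[0, 0, 0], [0, 0, 0], 0],
    [[0, 0, 0], [0, 0, 0], 0],
  ],
)

```text
clock: 17.42
eef_pos: [0.4826, 0.094, 0.0069]
tool_rot: [0.889, 0.458, 0.001, -0.0]
ft_force: [0.6, 0.6, -0.4]
grip_width: 0.0166
grasp_force: 59.1
```

```bash
cat >> st.py <<'E'
d=np.array([.5761,.8174]); n=np.array([-.8174,.5761]); r=o["eef_pos"][:2]-[.5214,.1490]
print("along F %.2f lat F %.2f  | tip x %.1f lat %.2f"%(o["ft_force"][:2]@d,o["ft_force"][:2]@n,1e3*((o["eef_pos"][:2]-[.586,.2415])@d)+165,1e3*r@n))
E
python3 st.py
```

```text
t 17.4167 psi -35.45965587570428 [0.4826 0.094  0.0069] F [ 0.6   0.57 -0.42] T [ 0.173 -0.13  -0.031] 0.0166 59.1 j [ 0.19  0.4  -0.32  0.86  0.    2.38] tau6 0.009
along F 0.81 lat F -0.16  | tip x -15.1 lat 0.08
```

Request:
drive_tool(
  increments=[
    [[3, 4.3, 0], [0, 0, 0], 0],
    [[4, 5.7, 0], [0, 0, 0], 0],
    [[4, 5.7, 0], [0, 0, 0], 0],
    [[4, 5.6, 0], [0, 0, 0], 0],
    [[4, 5.6, 0], [0, 0, 0], 0],
    [[1, 1.4, 0], [0, 0, 0], 0],
    [[0, 0, 0], [0, 0, 0], 0],
    [[0, 0, 0], [0, 0, 0], 0],
  ],
)

```text
clock: 18.08
eef_pos: [0.5023, 0.1221, 0.0069]
tool_rot: [0.889, 0.458, 0.001, -0.0]
ft_force: [1.3, 0.9, 0.7]
grip_width: 0.0167
grasp_force: 59.2
```

```bash
python3 st.py; python3 - <<'E'
from h import *
p=camera("wrist"); np.savez("w8.npz",**{k:p[k] for k in("image","K","view")}); save(p,"w8.png")
g=cv2.GaussianBlur(p["image"],(3,11),0).astype(float).sum(2)
for r in range(6,206,20):
    d=np.diff(g[r]); print(r,[(i,int(d[i])) for i in range(140,380) if abs(d[i])>22 and abs(d[i])==abs(d[i-4:i+5]).max()])
E
```

```text
t 18.0833 psi -35.49291704893382 [0.5023 0.1221 0.0069] F [1.33 0.9  0.75] T [ 0.141 -0.171  0.026] 0.0167 59.2 j [ 0.24  0.44 -0.25  0.88  0.    2.43] tau6 0.005
along F 1.51 lat F -0.57  | tip x 19.2 lat 0.10
6 [(205, -25), (230, 34), (239, 36), (281, -119), (311, -23), (327, -26), (333, -34), (351, 47), (371, 36)]
26 [(147, 25), (153, 26), (158, -23), (174, 29), (179, 31), (180, 31), (211, -51), (212, -51), (230, 95), (280, -55), (332, -30), (337, -26), (370, 32)]
46 [(147, 26), (217, -37), (231, 64), (280, -49), (330, -26), (368, 31)]
66 [(145, -31), (180, -28), (231, 66), (280, -49), (329, -29), (367, 36)]
86 [(147, -29), (232, 45), (280, -46), (328, -28), (365, 31)]
106 [(149, -29), (183, -28), (232, 58), (280, -47), (327, -35), (360, -23)]
126 [(151, -30), (184, -27), (233, 46), (280, -59), (326, -31), (362, 26)]
146 [(153, -26), (186, -23), (233, 53), (280, -52), (325, -34)]
166 [(155, -27), (187, -30), (234, 39), (280, -57), (324, -24)]
186 [(157, -27), (234, 54), (279, -45), (357, 24)]
```

Request:
drive_tool(
  increments=[
    [[1.2, 1.6, 0], [0, 0, 0], 0],
    [[1.2, 1.6, 0], [0, 0, 0], 0],
    [[1.2, 1.6, 0], [0, 0, 0], 0],
    [[1.1, 1.7, 0], [0, 0, 0], 0],
  ],
)

```text
clock: 18.47
eef_pos: [0.5062, 0.1275, 0.007]
tool_rot: [0.889, 0.457, -0.0, 0.0]
ft_force: [-1.3, -2.0, 3.0]
grip_width: 0.0165
grasp_force: 59.7
```

```bash
python3 st.py
```

```text
t 18.4667 psi -35.55713867203502 [0.5062 0.1275 0.007 ] F [-1.26 -1.95  3.04] T [-0.395  0.267 -0.075] 0.0165 59.7 j [ 0.25  0.45 -0.23  0.89 -0.    2.44] tau6 -0.042
along F -2.32 lat F -0.10  | tip x 25.8 lat 0.06
```

Request:
drive_tool(
  increments=[
    [[0.6, 0.8, 0], [0, 0, 0], 0],
    [[0.6, 0.8, 0], [0, 0, 0], 0],
    [[0.6, 0.8, 0], [0, 0, 0], 0],
  ],
)

```text
clock: 18.72
eef_pos: [0.508, 0.1301, 0.007]
tool_rot: [0.889, 0.458, -0.0, 0.0]
ft_force: [-2.5, -2.9, 4.3]
grip_width: 0.017
grasp_force: 59.6
```

```bash
python3 st.py
```

```text
t 18.7167 psi -35.53670770146326 [0.508  0.1301 0.007 ] F [-2.46 -2.86  4.33] T [-0.548  0.321 -0.057] 0.017 59.6 j [ 0.25  0.45 -0.23  0.89 -0.    2.44] tau6 -0.022
along F -3.75 lat F 0.36  | tip x 29.0 lat 0.00
```

Request:
drive_tool(
  increments=[
    [[0, 0, 0.6], [0, 0, 0], 0],
    [[0, 0, 0], [0, 0, 0], 0],
    [[0.6, 0.8, 0], [0, 0, 0], 0],
    [[0.6, 0.8, 0], [0, 0, 0], 0],
    [[0.6, 0.8, 0], [0, 0, 0], 0],
  ],
)

```text
clock: 19.13
eef_pos: [0.5098, 0.1328, 0.0072]
tool_rot: [0.889, 0.458, -0.0, -0.0]
ft_force: [0.4, -0.1, -0.9]
grip_width: 0.0168
grasp_force: 59.0
```

```bash
python3 st.py
```

```text
t 19.1333 psi -35.51768736584407 [0.5098 0.1328 0.0072] F [ 0.41 -0.09 -0.91] T [-0.052  0.009 -0.018] 0.0168 59.0 j [ 0.25  0.45 -0.22  0.9   0.    2.45] tau6 -0.012
along F 0.16 lat F -0.39  | tip x 32.3 lat 0.13
```

Request:
drive_tool(
  increments=[
    [[0.6, 0.8, 0], [0, 0, 0], 0],
    [[0.6, 0.8, 0], [0, 0, 0], 0],
    [[0.6, 0.8, 0], [0, 0, 0], 0],
  ],
)

```text
clock: 19.38
eef_pos: [0.5118, 0.1351, 0.0074]
tool_rot: [0.889, 0.458, 0.0, -0.0]
ft_force: [-0.5, -0.5, -1.8]
grip_width: 0.017
grasp_force: 59.0
```

```bash
python3 st.py
```

```text
t 19.3833 psi -35.525079750934765 [0.5118 0.1351 0.0074] F [-0.5  -0.55 -1.77] T [-0.051  0.024  0.026] 0.017 59.0 j [ 0.26  0.46 -0.21  0.9   0.    2.45] tau6 -0.012
along F -0.73 lat F 0.09  | tip x 35.3 lat -0.15
```

Request:
drive_tool(
  increments=[
    [[0.6, 0.8, -0.2], [0, 0, 0], 0],
    [[0.6, 0.8, 0], [0, 0, 0], 0],
    [[0.5, 0.8, 0], [0, 0, 0], 0],
    [[0.6, 0.8, 0], [0, 0, 0], 0],
  ],
)

```text
clock: 19.72
eef_pos: [0.5141, 0.1383, 0.0073]
tool_rot: [0.889, 0.458, -0.0, -0.0]
ft_force: [0.3, 0.2, -1.0]
grip_width: 0.0167
grasp_force: 59.0
```

```bash
python3 st.py
```

```text
t 19.7167 psi -35.52952206379843 [0.5141 0.1383 0.0073] F [ 0.31  0.21 -1.03] T [ 0.033 -0.044 -0.034] 0.0167 59.0 j [ 0.26  0.46 -0.21  0.9   0.    2.45] tau6 -0.011
along F 0.35 lat F -0.13  | tip x 39.2 lat -0.18
```

Request:
drive_tool(
  increments=[
    [[0.6, 0.8, 0], [0, 0, 0], 0],
    [[0.6, 0.8, 0], [0, 0, 0], 0],
    [[0.5, 0.8, 0], [0, 0, 0], 0],
    [[0.6, 0.8, 0], [0, 0, 0], 0],
  ],
)

```text
clock: 20.05
eef_pos: [0.5164, 0.1414, 0.0073]
tool_rot: [0.889, 0.458, -0.0, 0.0]
ft_force: [-0.4, -0.5, -1.8]
grip_width: 0.0168
grasp_force: 58.9
```

```bash
python3 st.py
```

```text
t 20.05 psi -35.52946453468521 [0.5164 0.1414 0.0073] F [-0.44 -0.45 -1.76] T [-0.018  0.051 -0.053] 0.0168 58.9 j [ 0.27  0.47 -0.2   0.91 -0.    2.46] tau6 -0.011
along F -0.62 lat F 0.10  | tip x 43.1 lat -0.23
```

Request:
drive_tool(
  increments=[
    [[0.4, 1.0, -0.3], [0, 0, 0], 0],
    [[0.5, 0.8, 0], [0, 0, 0], 0],
    [[0.5, 0.8, 0], [0, 0, 0], 0],
  ],
)

```text
clock: 20.3
eef_pos: [0.5178, 0.1441, 0.007]
tool_rot: [0.889, 0.458, 0.0, 0.0]
ft_force: [0.1, -1.0, -1.0]
grip_width: 0.0166
grasp_force: 59.0
```

```bash
python3 st.py
```

```text
t 20.3 psi -35.52603199243581 [0.5178 0.1441 0.007 ] F [ 0.12 -0.96 -1.02] T [-0.066  0.079  0.002] 0.0166 59.0 j [ 0.27  0.47 -0.19  0.91 -0.    2.46] tau6 -0.013
along F -0.71 lat F -0.65  | tip x 46.0 lat 0.12
```

Request:
drive_tool(
  increments=[
    [[0.6, 0.8, 0], [0, 0, 0], 0],
    [[0.5, 0.8, 0], [0, 0, 0], 0],
    [[0.6, 0.8, 0], [0, 0, 0], 0],
  ],
)

```text
clock: 20.55
eef_pos: [0.5193, 0.1463, 0.007]
tool_rot: [0.889, 0.458, -0.0, 0.0]
ft_force: [-0.0, -1.1, -0.5]
grip_width: 0.0168
grasp_force: 59.1
```

```bash
python3 st.py
```

```text
t 20.55 psi -35.533476706648976 [0.5193 0.1463 0.007 ] F [-0.   -1.11 -0.49] T [-0.295  0.165 -0.007] 0.0168 59.1 j [ 0.27  0.47 -0.18  0.91 -0.    2.47] tau6 -0.013
along F -0.91 lat F -0.64  | tip x 48.7 lat 0.13
```

Request:
drive_tool(
  increments=[
    [[0.6, 0.8, 0], [0, 0, 0], 0],
    [[0.6, 0.8, 0], [0, 0, 0], 0],
  ],
)

```text
clock: 20.72
eef_pos: [0.52, 0.1473, 0.007]
tool_rot: [0.889, 0.458, -0.001, 0.0]
ft_force: [-2.6, -3.7, 1.5]
grip_width: 0.017
grasp_force: 59.4
```

```bash
python3 st.py
```

```text
t 20.7167 psi -35.54621762027076 [0.52   0.1473 0.007 ] F [-2.65 -3.74  1.54] T [-0.618  0.443  0.004] 0.017 59.4 j [ 0.28  0.48 -0.18  0.91 -0.    2.47] tau6 -0.01
along F -4.58 lat F 0.01  | tip x 50.0 lat 0.15
```

Request:
drive_tool(
  increments=[
    [[0.6, 0.8, 0], [0, 0, 0], 0],
    [[0.6, 0.8, 0], [0, 0, 0], 0],
  ],
)

```text
clock: 20.88
eef_pos: [0.521, 0.1486, 0.007]
tool_rot: [0.889, 0.457, -0.001, 0.0]
ft_force: [-4.0, -4.3, 2.2]
grip_width: 0.0166
grasp_force: 59.5
```

```bash
python3 st.py
```

```text
t 20.8833 psi -35.55948560320439 [0.521  0.1486 0.007 ] F [-3.98 -4.35  2.16] T [-0.943  0.597  0.017] 0.0166 59.5 j [ 0.28  0.48 -0.18  0.92 -0.    2.47] tau6 -0.006
along F -5.85 lat F 0.75  | tip x 51.6 lat 0.13
```

Request:
drive_tool(
  increments=[
    [[0, 0, 0], [0, 0, 0], 0],
    [[0, 0, 0], [0, 0, 0], 0],
    [[0, 0, 0], [0, 0, 0], 0],
  ],
)

```text
clock: 21.13
eef_pos: [0.521, 0.1487, 0.007]
tool_rot: [0.889, 0.457, -0.001, 0.0]
ft_force: [-3.2, -4.5, 2.5]
grip_width: 0.0168
grasp_force: 59.5
```

```bash
python3 st.py; python3 - <<'E'
from h import *
p=camera("wrist"); save(p,"w9.png")
g=cv2.GaussianBlur(p["image"],(3,11),0).astype(float).sum(2)
for r in range(46,206,20):
    d=np.diff(g[r]); print(r,[(i,int(d[i])) for i in range(140,380) if abs(d[i])>22 and abs(d[i])==abs(d[i-4:i+5]).max()])
E
```

```text
t 21.1333 psi -35.55760883236371 [0.521  0.1487 0.007 ] F [-3.19 -4.5   2.51] T [-0.804  0.551  0.009] 0.0168 59.5 j [ 0.28  0.48 -0.18  0.92 -0.    2.47] tau6 0.008
along F -5.52 lat F 0.01  | tip x 51.7 lat 0.12
46 [(146, 73), (155, -117), (166, 112), (177, -72), (231, 38), (280, -50), (334, 72), (346, -109), (355, 79), (366, -72)]
66 [(231, 38), (280, -45), (348, 49), (366, 37)]
86 [(182, 41), (188, 27), (199, -26), (204, 24), (215, -48), (232, 39), (280, -59), (299, -28), (329, -73), (345, 50), (364, 32), (365, 32)]
106 [(152, 29), (213, -55), (232, 88), (280, -44), (327, -34), (359, -26)]
126 [(151, -38), (184, -26), (233, 40), (280, -48), (326, -28), (361, 27), (362, 27)]
146 [(153, -35), (233, 55), (280, -44), (325, -28), (360, 26)]
166 [(155, -35), (187, -28), (234, 56), (280, -51), (358, 23)]
186 [(157, -34), (234, 50), (279, -40), (280, -40), (356, 27), (357, 27)]
```

```bash
python3 -c "
from workcell import job_done
print(job_done())"
```

```text
the job is handed in; nothing more can be done
None
```

I wound the key clockwise to its stop, then slid the gauge flat and square under the gate until it dragged at about 5.5 N. I handed the job in at 21 s with the gripper still holding the gauge, tip about 52 mm past the gate's middle, for a gap of roughly 5.3–5.4 mm.

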